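# Wind the lab stage to the orange flag and lock it

## Task

The motion stage on the bench is locked by its folded crank handle. Lift the red handle until it snaps fully upright, wind the wheel with it until the carriage's white pointer is in line with the orange flag, then fold the handle fully down again so that the stage is locked, and let go. Leave the other things on the bench alone.

Things in the scene. Friction and masses are not known exactly. Their poses are not given: they have to be found in the camera images.
- wheel_axis (a point): Centre of the black three-spoke handwheel (rim 142 mm across its outside, tube 12 mm thick), 100 mm above the bench. The wheel turns about a vertical axis on top of a blue 110 x 110 x 75 mm gearbox fixed to the bench. This frame does not turn with the wheel: its y axis points along the stage's rail, from the wheel towards the carriage, z up.
- wheel (a joint): Angle of the handwheel in rad, growing clockwise as seen from above. One clockwise turn drives the carriage 60 mm away from the wheel, anticlockwise brings it nearer; it stays where it is left. Turning takes about 5 N at the handle. With the handle folded down a brake pawl under it locks the wheel.
- crank_hinge (a point): Middle of the handle's hinge pin, in two small steel cheeks on the wheel rim, 65 mm from the wheel axis and 28 mm above the wheel's centre plane (128 mm above the bench). It goes round with the wheel. The hinge pin is horizontal and tangential to the rim.
- crank_handle (a joint): Angle of the folding handle in rad: 0 = folded down, lying level from its hinge inwards across the wheel's centre, 28 mm above the spokes' centre plane (at rest it may read down to -0.1); 1.57 = upright (its stop). An over-centre spring holds it at either end: it takes about 3 N at the grip to start it, the midpoint is 0.79, and past that it snaps over by itself.
- crank_grip (a point): Middle of the handle's red round grip sleeve, 18 mm in diameter and 56 mm long, on the handle's centre line 47 mm from the hinge (the sleeve covers 19 to 75 mm from the hinge, a steel rod end shows 2 mm beyond). The sleeve spins freely about the handle's length, so that a grip on it need not turn as the wheel goes round. Nothing stands within 30 mm beside it; 14 mm is free between the folded sleeve and the spokes.
- pointer (a point): End of the white pointer (8 mm wide, 4 mm thick) on the far side of the black carriage (84 x 70 mm, with a blue and green printed gripper on it, top 114 mm above the bench), 48 mm above the bench. The carriage slides along the rail, 180 to 350 mm from the wheel axis.
- orange_mark (a point): Top of the orange flag, an upright blade (8 mm wide along the rail, 26 mm across it) on a foot at the far edge of the rail, 62 mm above the bench, at its corner nearest the pointer, mid-width. Its y axis runs along the rail, away from the wheel. The pointer is in line when it is at the same place along the rail. It may be on either side of the pointer.
- blue_mark (a point): The same on a blue flag of the same size: another position, not the one wanted.
- motor: Bystander: small upright dark steel motor, 36 mm in diameter, 58 mm tall with its brass boss; origin under its middle.
- screwdriver: Bystander: screwdriver lying on the bench; its x axis points to the tip.
- bracket: Bystander: yellow printed L bracket, 50 x 40 x 40 mm; origin under its middle.
Mind the look-alikes: they are no part of the job. Of the things shaped like the part that bears orange_mark, the orange one is meant.

How it is judged:
By the outcome, as a careful person would: the job done as asked, in the order asked, and still so for the second after the job is handed in, with the robot touching nothing.
It also fails if it takes over 64 s, if anything falls off the work surface, if the arm or the gripper's body presses on something with over 40 N, if the wrist force passes 120 N, or if a joint passes its speed limit or range.

## Robot

A 6-joint arm with a two-finger parallel gripper is mounted at the origin on the work surface. World frame = base frame: x ahead of the robot, y to its left, z up, the work surface at z = 0. Lengths are in m, angles in degrees, forces in N, time in s.
With the tool pointing down it reaches from about 0.4 to 0.825 m from the base axis. Payload 7 kg.
Tool frame: the origin (TCP) lies on the centre line of the jaws, within the pads' length; the fingertips stand 11 mm ahead of it and the grasp point (between the pads) lies 8 mm behind it; z points along the fingers, y is the line along which they close (so a half turn about z gives the same grasp; the last joint's range is limited). The gripper opens to 88 mm and grips with 3 to 60 N. Pads are 19 mm wide; open, the fingers measure 130 mm over their backs; the gripper's body (78 mm by 193 mm) begins 47 mm behind the grasp point.
Start: joints at [-50.128, 20.546, 0.682, 0, -70.136, -16.507], TCP at [0.268, -0.62, 0.238] pointing down, gripper open.
Joint ranges: [-176.03, 176.03], [-82.01, 121.73], [-58.28, 71.71], [-173.87, 95.51], [-174.79, -0.11], [-173.66, 173.66]. Speed limits (degrees/s): [136.94, 136.94, 172.46, 180, 180, 180].

## Interface

Orientations are given as [roll, pitch, yaw] about the fixed x, y, z axes, in that order (R = Rz(yaw) Ry(pitch) Rx(roll)).
In Python, from plant import r, capture, camera_model, job gives the robot as it stands.
- The arm moves only by the tool drive_tool, never from a script. Its argument "increments" is a list that holds one entry, the list of rows, each a list of 5 numbers: the gripper's target within -1 to 1 (fully open at 1, half-way at 0, shut at -1), then the shift along the tool's x, y, z scaled (see below), then the turn about the tool's z scaled (see below). In form: [[[gripper, tx, ty, tz, roll], ...]]. A call has 1 to 5 rows; each row is the pose to reach, as a shift and turn from the pose commanded when the call began, along the tool's axes at that moment, turning the shorter way round; what a row does not reach only later rows make up. The controller multiplies each number of a shift by 120 mm and each number of a turn by 360 degrees. A row lasts 1/8 s, in which the tool goes at most 62.5 mm and 10.7 degrees, less where a joint would pass 70% of its speed; a pose out of reach is approached as far as the arm can. A call with a number of a shift or a turn outside -1 to 1 is refused whole. A call with a gripper value outside its range is refused whole. The fingers move at their own pace and stop on an object; "squeeze" is the grip in N (left out, the last holds). Time passes only in rows, so rows that repeat a pose let the fingers close. It gives the time, the measured TCP pose, the force, the opening and the grip force at its end, in the units of the state.
- r.get_state(): the state, without advancing time (a new reading comes with each control period).
- capture(name): name is "scene" or "top"; returns the picture (420x560x3 uint8, red, green, blue); there is no depth.
- camera_model(name): a dict with "camera_matrix" (3x3 intrinsics, pixels), "rvec" (rotation vector, rad) and "tvec" (3), from world to camera coordinates, as OpenCV has them. Camera axes: x right, y down, z forward; pixel columns grow to the right and rows downward; lengths in m; the calibration is good to about 2 mm. A picture is of the moment at which its call begins. camera_model takes no time and is no camera call.
- job.close_job(): hands the job in; it is judged then, once.
The state is a dict: "time_s": time; "joints": joint angles; "qd": joint speeds; "joint_torque": joint torques, N m; "tcp_pos": TCP position; "eef_rot": TCP orientation; "contact_force": force on the tool from outside, world axes, zero at the start; "moment": the same for the moment, N m; "gripper_width": finger opening in m; "gripper_force": force on a finger pad.
Only numpy, scipy, OpenCV 4.12 (cv2) and the standard library are available. Lean on these libraries where they do the work, as an engineer would, in place of code of your own. Each camera call takes 0.05 s, during which the arm holds its last target. There are 200 camera calls.

## Working session

There is one attempt and no reset: what is moved stays moved. The work goes in short steps, Python scripts to look and compute and a tool call to move; the robot and the scene stay as the last step left them, time stands still between calls to the robot, and variables do not carry over. Pictures are saved under pics/ and viewed, at most 10 in all, crops included, and the job is handed in when it is done.

Besides the shell and the picture viewer there is one more tool, called after "Call:" by a JSON object that holds its "name" and its "arguments", one argument or row to a line. drive_tool: Moves the arm, as the interface text tells. Its arguments: {"type":"object","properties":{"increments":{"type":"array"},"squeeze":{"type":"number"}},"required":["increments"]}

```bash
mkdir -p pics && ls && python3 - <<'E'
from plant import r, capture, camera_model
import cv2,numpy as np
for n in("scene","top"):
    im=capture(n); cv2.imwrite(f"pics/{n}0.png",im[:,:,::-1]); m=camera_model(n)
    R=cv2.Rodrigues(np.array(m["rvec"]))[0]; print(n,np.array(m["camera_matrix"]).round(1).tolist(),(-R.T@np.array(m["tvec"]).ravel()).round(3),R.round(3).tolist())
s=r.get_state(); print(s)
E
```

```text
pics
scene [[464.9, 0.0, 269.9], [0.0, 464.9, 208.8], [0.0, 0.0, 1.0]] [ 1.377 -0.131  0.701] [[0.163, 0.986, -0.023], [0.586, -0.115, -0.802], [-0.794, 0.117, -0.596]]
top [[482.6, 0.0, 283.8], [0.0, 482.6, 216.9], [0.0, 0.0, 1.0]] [ 0.49  -0.02   0.911] [[0.016, -1.0, -0.011], [-0.992, -0.015, -0.127], [0.127, 0.013, -0.992]]
{'time_s': 0.1, 'joints': array([-5.01284646e+01,  2.05891387e+01,  6.39631365e-01, -1.81293638e-02,
       -7.01359267e+01, -1.65076825e+01]), 'qd': array([-0.01085994, -0.09978849,  0.20012608,  0.06767192,  0.05899635,
       -0.03039265]), 'joint_torque': array([-5.28898472e-04, -5.84163988e+01,  2.93752885e+01,  7.01557070e+00,
        1.02155274e-02, -6.57524765e-05]), 'tcp_pos': array([ 0.26750701, -0.61927561,  0.23669935]), 'eef_rot': array([ 1.79913244e+02, -7.93673624e-03, -1.56642314e+02]), 'contact_force': array([ 0.73819664, -0.53979144,  0.11936526]), 'moment': array([-0.03668423, -0.02503885, -0.07735983]), 'gripper_force': 0.0, 'gripper_width': 0.08749506898875208}
```

View pics/scene0.png

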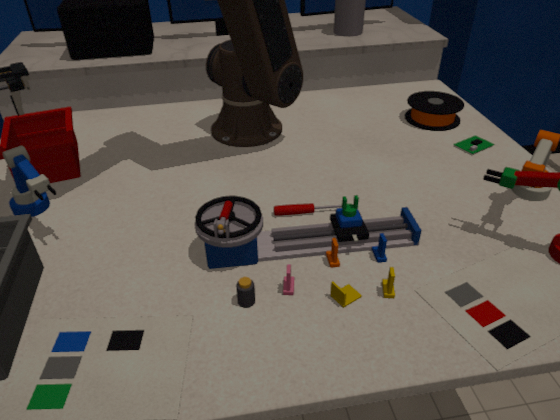

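View pics/top0.png

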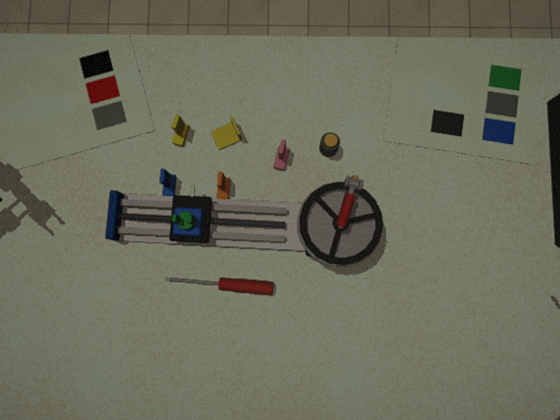

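The top view shows the wheel at about (340,223), the hinge at (353,184) and the red grip at (346,210). The pointer is near (193,188), with the orange flag at (223,182) and the blue one at (168,180). The carriage therefore has to come nearer to the wheel, which means turning anticlockwise.

```bash
cat > h.py <<'E'
import cv2,numpy as np
from plant import r,capture,camera_model
def cam(n):
    m=camera_model(n);R=cv2.Rodrigues(np.array(m["rvec"]))[0];t=np.array(m["tvec"]).ravel()
    return np.array(m["camera_matrix"]),R,t
def ray(n,uv,z):
    K,R,t=cam(n);c=-R.T@t;d=R.T@np.linalg.solve(K,[uv[0],uv[1],1.]);return (c+d*(z-c[2])/d[2])[:2]
def proj(n,p):
    K,R,t=cam(n);q=K@(R@np.array(p,float)+t);return q[:2]/q[2]
def blobs(m,amin=20):
    n,l,s,c=cv2.connectedComponentsWithStats(m.astype(np.uint8));return [(c[i].round(1).tolist(),s[i].tolist()) for i in range(1,n) if s[i][4]>=amin]
E
python3 - <<'E'
from h import *
im=cv2.imread("pics/top0.png");hs=cv2.cvtColor(im,cv2.COLOR_BGR2HSV)
H,S,V=[hs[:,:,i].astype(int) for i in range(3)]
sub=np.zeros(H.shape,bool);sub[140:280,100:400]=1
k=(V<60)&sub; k[:,:290]=0
pts=np.argwhere(k)[:,::-1].astype(np.int32)
hull=cv2.convexHull(pts);e=cv2.fitEllipse(hull);print("rim",e,ray("top",e[0],.1))
for nm,m in(("red",((H<6)|(H>172))&(S>150)&(V>60)),("orange",(H>=6)&(H<16)&(S>140)&(V>80))):
    for b in blobs(m&sub,8):
        print(nm,b)
a=cv2.resize(im[145:265,290:390],None,fx=5,fy=5,interpolation=2)
b=cv2.resize(im[165:245,150:250],(500,400),interpolation=2)
sc=cv2.imread("pics/scene0.png")
c=cv2.resize(sc[190:270,190:290],None,fx=4,fy=4,interpolation=2);d=cv2.resize(sc[190:270,310:410],None,fx=4,fy=4,interpolation=2)
o=np.zeros((600,800,3),np.uint8)
o[:400,:400]=cv2.resize(im[170:250,150:230],(400,400),interpolation=2)
o[:400,400:]=cv2.resize(im[165:265,300:400],(400,400),interpolation=2)
o[400:,:400]=cv2.resize(sc[220:270,320:420],(400,200),interpolation=2)
o[400:,400:]=cv2.resize(sc[195:245,185:285],(400,200),interpolation=2)
cv2.imwrite("pics/z.png",np.clip(o*1.6,0,255).astype(np.uint8))
E
```

```text
rim ((337.1394958496094, 205.59866333007812), (87.4222183227539, 131.54283142089844), 173.28370666503906) [ 0.614007   -0.09935462]
red ([345.1, 209.7], [337, 193, 18, 34, 304])
red ([225.7, 278.9], [220, 278, 13, 2, 14])
orange ([219.4, 178.1], [218, 172, 5, 14, 51])
orange ([223.0, 191.5], [217, 178, 12, 21, 120])
```

View pics/z.png

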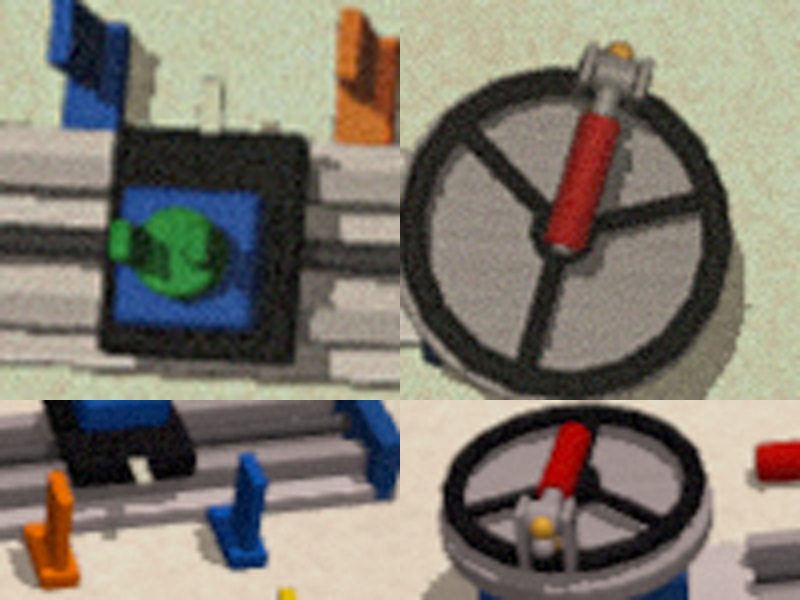

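```bash
python3 - <<'E'
from h import *
im=cv2.imread("pics/top0.png");V=im.max(2)
a,b=ray("top",(122,217),.03),ray("top",(285,225),.03)
d=(a-b)/np.linalg.norm(a-b);print("rail yaw of y",d,np.degrees(np.arctan2(-d[0],d[1])))
w=ray("top",(341.5,223.2),.1);print("wheel",w)
# carriage far edge check
a,b=ray("top",(174,196),.06),ray("top",(211.5,198),.06);e=(a-b)/np.linalg.norm(a-b);print("edge",e,np.degrees(np.arctan2(-e[0],e[1])))
p=ray("top",(192.8,186.5),.048);o=ray("top",(220,186),.062);print("ptr",p,"or",o)
for nm,q in(("ptr",p),("or",o)): print(nm,(q-w)@d)
# scene check
print("scene ptr",ray("scene",(355,239.5),.05), "or", ray("scene",(334.5,239),.062))
h=ray("top",(300+215/4,165+75/4),.128);g=ray("top",(345.1,209.7),.133)
t=ray("top",(300+168/4,165+248/4),.13);print("hinge",h,"grip",g,"rodend",t,"r",np.linalg.norm(h-w),np.linalg.norm(t-h))
for i in (h,g,t):print(np.degrees(np.arctan2(*(i-w)[::-1])))
E
```

```text
rail yaw of y [0.03450088 0.99940467] -1.9771472651780424
wheel [ 0.58403052 -0.10677567]
edge [0.03963903 0.99921406] -2.2717443941342665
ptr [0.65340384 0.15832157] or [0.65233724 0.10662581]
ptr 0.26733285804391155
or 0.21563107199198242
scene ptr [0.65459539 0.15721305] or [0.65821858 0.11019241]
hinge [ 0.64652924 -0.12388212] grip [ 0.60238508 -0.10906829] rodend [ 0.57433202 -0.10437782] r 0.06479753529708877 0.0747853953671331
-15.307453768669058
-7.119809697130911
166.1127593037085
```

```bash
cat >> h.py <<'E'
W=np.array([.584,-.1068])
def hinge(phi): return np.array([*(W+.065*np.array([np.cos(np.radians(phi)),np.sin(np.radians(phi))])),.128])
def grip(phi,a,rho=.047):  # grasp point for wheel angle phi, handle angle a (deg)
    u=np.array([np.cos(np.radians(phi)),np.sin(np.radians(phi)),0]);a=np.radians(a)
    return hinge(phi)+rho*(-np.cos(a)*u+np.array([0,0,np.sin(a)]))
def tool(p0,yaw0,P,yaws=None):
    y=np.radians(yaw0);X=np.array([np.cos(y),np.sin(y),0]);Y=np.array([np.sin(y),-np.cos(y),0])
    for i,p in enumerate(P):
        d=np.array(p)-p0;t=0 if yaws is None else -((yaws[i]-yaw0+180)%360-180)/360
        print([round(v,3) for v in (d@X/.12,d@Y/.12,-d[2]/.12,t)])
E
python3 - <<'E'
from h import *
s=r.get_state();p0=s["tcp_pos"];g=grip(-15.2,0)+[0,0,-.005];print(p0,g)
D=g+[0,0,.1]-p0; print(D)
print("turn",(-156.64-164.8)%360-360)
tool(p0,164.8,[p0+D,g])
tool(p0,-156.64,[p0+D,g])
E
```

```text
[ 0.26750701 -0.61927561  0.23669935] [ 0.6013703  -0.11151941  0.123     ]
[ 0.33386329  0.5077562  -0.01369935]
turn -321.44
[np.float64(-1.575), np.float64(4.813), np.float64(0.114), 0]
[np.float64(-1.575), np.float64(4.813), np.float64(0.947), 0]
[np.float64(-4.232), np.float64(2.781), np.float64(0.114), 0]
[np.float64(-4.232), np.float64(2.781), np.float64(0.947), 0]
```

Call:
{"name": "drive_tool", "arguments": {
  "increments": [
    [[0.3,-0.42,0.28,0,0],[0.3,-0.84,0.56,0,0]]
  ],
  "squeeze": 15
}}

```text
time_s: 0.35
tcp_pos: [0.3336, -0.5169, 0.2366]
eef_rot: [179.9, -0.0, -156.7]
contact_force: [0.5, 0.1, 0.6]
gripper_width: 0.0731
gripper_force: 0.0
```

Call:
{"name": "drive_tool", "arguments": {
  "increments": [
    [[0.3,-0.42,0.28,0,0],[0.3,-0.84,0.56,0,0]]
  ]
}}

```text
time_s: 0.6
tcp_pos: [0.4001, -0.4145, 0.2373]
eef_rot: [180.0, -0.0, -156.6]
contact_force: [0.8, -0.3, -0.4]
gripper_width: 0.0583
gripper_force: 0.0
```

Call:
{"name": "drive_tool", "arguments": {
  "increments": [
    [[0.3,-0.42,0.28,0,0],[0.3,-0.84,0.56,0,0]]
  ]
}}

```text
time_s: 0.85
tcp_pos: [0.466, -0.3128, 0.2374]
eef_rot: [180.0, -0.0, -156.6]
contact_force: [0.5, -0.8, 0.8]
gripper_width: 0.0569
gripper_force: 0.0
```

Call:
{"name": "drive_tool", "arguments": {
  "increments": [
    [[0.3,-0.42,0.28,0,0],[0.3,-0.84,0.56,0,0]]
  ]
}}

```text
time_s: 1.1
tcp_pos: [0.5318, -0.2111, 0.2375]
eef_rot: [180.0, -0.0, -156.6]
contact_force: [1.7, -1.3, -1.1]
gripper_width: 0.0568
gripper_force: 0.0
```

Call:
{"name": "drive_tool", "arguments": {
  "increments": [
    [[0.3,-0.42,0.28,0,0.025],[0.3,-0.87,0.54,0.1,0.05],[0.3,-0.87,0.54,0.1,0.075],[0.3,-0.87,0.54,0.1,0.107],[0.3,-0.87,0.54,0.1,0.107]]
  ]
}}

```text
time_s: 1.72
tcp_pos: [0.6012, -0.1118, 0.2251]
eef_rot: [-180.0, -0.0, 164.9]
contact_force: [-0.7, -0.6, -0.6]
gripper_width: 0.0572
gripper_force: 0.0
```

```bash
cat > st.py <<'E'
from h import *
def st():
    s=r.get_state();print(s["time_s"],s["tcp_pos"].round(4),s["eef_rot"].round(2),s["contact_force"].round(1),s["moment"].round(2),s["gripper_width"],s["gripper_force"],s["joints"].round(0));return s
E
python3 - <<'E'
from st import *
s=st();g=grip(-15.2,0)+[0,0,-.005]
tool(s["tcp_pos"],s["eef_rot"][2],[g+[0,0,.1],g],[164.8]*2)
a=capture("scene");b=capture("top")
o=np.zeros((420,800,3),np.uint8);o[:,:400]=cv2.resize(a[130:270,160:293],(400,420));o[:,400:]=cv2.resize(b[125:265,270:403],(400,420))
cv2.imwrite("pics/a1.png",o[:,:,::-1])
E
```

```text
1.725 [ 0.6012 -0.1118  0.2251] [-1.7999e+02 -5.0000e-02  1.6490e+02] [-0.7 -0.6 -0.6] [-0.06 -0.02  0.03] 0.057173087057337715 0.0 [   8.   15.   -9.   -0.  -66. -113.]
[np.float64(-0.001), np.float64(0.003), np.float64(0.017), np.float64(0.0)]
[np.float64(-0.001), np.float64(0.003), np.float64(0.851), np.float64(0.0)]
```

View pics/a1.png

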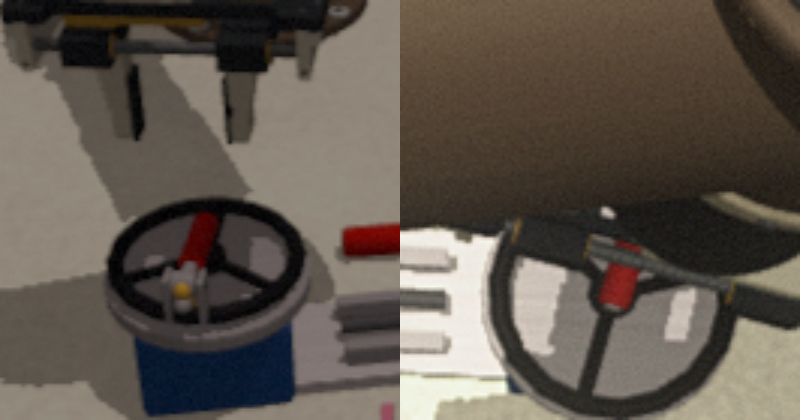

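The open jaws (57 mm) hang straight over the red grip, and nothing is in their way.

Call:
{"name": "drive_tool", "arguments": {
  "increments": [
    [[0.3,0,0,0.3,0],[0.3,0,0,0.6,0],[0.3,0,0,0.8,0],[0.3,0,0,0.845,0],[0.3,0,0,0.845,0]]
  ]
}}

```text
time_s: 2.45
tcp_pos: [0.6016, -0.1123, 0.1246]
eef_rot: [-180.0, 0.0, 164.9]
contact_force: [0.5, 0.2, 0.3]
gripper_width: 0.0571
gripper_force: 0.0
```

Call:
{"name": "drive_tool", "arguments": {
  "increments": [
    [[-0.4,0,0,0,0],[-0.7,0,0,0,0],[-0.7,0,0,0,0],[-0.7,0,0,0,0]]
  ],
  "squeeze": 12
}}

```text
time_s: 2.95
tcp_pos: [0.6014, -0.1121, 0.1244]
eef_rot: [180.0, 0.0, 164.9]
contact_force: [-0.5, -0.7, -0.2]
gripper_width: 0.0228
gripper_force: 0.0
```

```bash
python3 - <<'E'
from st import *
s=st();p=s["tcp_pos"]
g0=grip(-15.2,0)
for k in (range(10,60,10),range(60,110,10)):
    a=g0 if k[0]==10 else grip(-15.2,k[0]-10)
    tool(a,164.8,[grip(-15.2,min(x,90)) for x in k])
E
```

```text
2.95 [ 0.6014 -0.1121  0.1244] [1.7999e+02 2.0000e-02 1.6485e+02] [-0.5 -0.7 -0.2] [-0.04 -0.04 -0.02] 0.022789901450473264 0.0 [   8.   20.  -16.    0.  -54. -113.]
[np.float64(-0.006), np.float64(-0.0), np.float64(-0.068), 0]
[np.float64(-0.024), np.float64(0.0), np.float64(-0.134), 0]
[np.float64(-0.052), np.float64(-0.0), np.float64(-0.196), 0]
[np.float64(-0.092), np.float64(0.0), np.float64(-0.252), 0]
[np.float64(-0.14), np.float64(-0.0), np.float64(-0.3), 0]
[np.float64(-0.056), np.float64(-0.0), np.float64(-0.039), 0]
[np.float64(-0.118), np.float64(0.0), np.float64(-0.068), 0]
[np.float64(-0.184), np.float64(0.0), np.float64(-0.086), 0]
[np.float64(-0.252), np.float64(0.0), np.float64(-0.092), 0]
[np.float64(-0.252), np.float64(0.0), np.float64(-0.092), 0]
```

Call:
{"name": "drive_tool", "arguments": {
  "increments": [
    [[-1,0,0,0,0],[-1,0,0,0,0],[-1,0,0,0,0]]
  ],
  "squeeze": 12
}}

```text
time_s: 3.32
tcp_pos: [0.6016, -0.1111, 0.1242]
eef_rot: [179.9, 0.0, 164.9]
contact_force: [-0.8, 5.2, 1.0]
gripper_width: 0.0173
gripper_force: 12.0
```

Call:
{"name": "drive_tool", "arguments": {
  "increments": [
    [[-1,-0.006,0.01,-0.068,0],[-1,-0.024,0.01,-0.134,0],[-1,-0.052,0.01,-0.196,0],[-1,-0.092,0.01,-0.252,0],[-1,-0.14,0.01,-0.3,0]]
  ]
}}

```text
time_s: 3.95
tcp_pos: [0.6166, -0.1151, 0.1604]
eef_rot: [-180.0, -0.2, 164.8]
contact_force: [-4.8, 4.2, -0.5]
gripper_width: 0.0178
gripper_force: 12.0
```

Call:
{"name": "drive_tool", "arguments": {
  "increments": [
    [[-1,-0.056,0,-0.039,0],[-1,-0.118,0,-0.068,0],[-1,-0.184,0,-0.086,0],[-1,-0.252,0,-0.092,0],[-1,-0.252,0,-0.092,0]]
  ]
}}

```text
time_s: 4.58
tcp_pos: [0.6493, -0.124, 0.1733]
eef_rot: [-180.0, 0.2, 164.9]
contact_force: [0.4, 1.0, 5.6]
gripper_width: 0.0176
gripper_force: 12.0
```

```bash
python3 - <<'E'
from st import *
s=st();print(grip(-15.2,90))
a=capture("scene");b=capture("top")
o=np.zeros((420,800,3),np.uint8);o[:,:400]=cv2.resize(a[130:270,160:293],(400,420));o[:,400:]=cv2.resize(b[125:265,270:403],(400,420))
cv2.imwrite("pics/a2.png",o[:,:,::-1])
E
```

```text
4.575 [ 0.6493 -0.124   0.1733] [-179.99    0.24  164.87] [0.4 1.  5.6] [ 0.3  -0.05  0.01] 0.017586320618139088 12.000575065612793 [   6.   22.   -6.    0.  -62. -111.]
[ 0.64672607 -0.1238423   0.175     ]
```

View pics/a2.png

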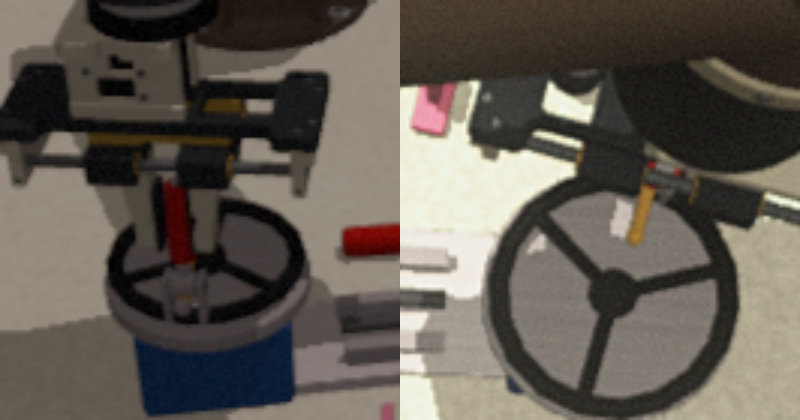

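The handle is upright in both views. I'll wind anticlockwise, one 60° step first.

Call:
{"name": "drive_tool", "arguments": {
  "increments": [
    [[-1,0.012,0.113,0,0],[-1,0.047,0.22,0,0],[-1,0.103,0.318,0,0],[-1,0.179,0.403,0,0],[-1,0.271,0.469,0,0]]
  ],
  "squeeze": 25
}}

```text
time_s: 5.3
tcp_pos: [0.6346, -0.06, 0.1736]
eef_rot: [179.9, 0.5, 164.9]
contact_force: [5.8, 0.7, 3.2]
gripper_width: 0.0174
gripper_force: 25.0
```

```bash
python3 -c "
from st import *
st();print(grip(44.8,90))"
```

```text
5.3 [ 0.6346 -0.06    0.1736] [179.86   0.49 164.88] [5.8 0.7 3.2] [ 0.43 -2.26  0.04] 0.017423295838846553 24.99145120382309 [  12.   19.  -10.    0.  -60. -117.]
[ 0.6301221  -0.06099878  0.175     ]
```

Call:
{"name": "drive_tool", "arguments": {
  "increments": [
    [[-1,0.103,0.046,0,0],[-1,0.214,0.07,0,0],[-1,0.327,0.07,0,0],[-1,0.438,0.046,0,0],[-1,0.542,0,0,0]]
  ]
}}

```text
time_s: 5.92
tcp_pos: [0.5705, -0.0452, 0.1736]
eef_rot: [-179.9, 0.4, 164.9]
contact_force: [9.7, -13.4, 0.1]
gripper_width: 0.0177
gripper_force: 25.0
```

Call:
{"name": "drive_tool", "arguments": {
  "increments": [
    [[-1,0.092,-0.067,0,0],[-1,0.167,-0.151,0,0],[-1,0.224,-0.249,0,0],[-1,0.259,-0.357,0,0],[-1,0.271,-0.469,0,0]]
  ]
}}

```text
time_s: 6.55
tcp_pos: [0.5281, -0.0894, 0.1738]
eef_rot: [179.8, 0.8, 164.9]
contact_force: [19.1, -0.5, -8.0]
gripper_width: 0.0175
gripper_force: 25.0
```

```bash
python3 - <<'E'
from st import *
st();print(grip(164.8,90))
a=capture("scene");b=capture("top")
cv2.imwrite("pics/s3.png",a[:,:,::-1]);cv2.imwrite("pics/t3.png",b[:,:,::-1])
o=np.zeros((420,800,3),np.uint8);o[:,:400]=cv2.resize(a[140:280,270:403],(400,420));o[:,400:]=cv2.resize(b[125:265,150:283],(400,420))
cv2.imwrite("pics/a3.png",np.clip(o[:,:,::-1]*1.4,0,255))
E
```

```text
6.55 [ 0.5281 -0.0894  0.1738] [179.8    0.75 164.92] [19.1 -0.5 -8. ] [-0.23 -6.79 -0.02] 0.01750696881574446 24.988147616386414 [  11.   10.  -23.    0.  -56. -117.]
[ 0.52127393 -0.0897577   0.175     ][ WARN:0@1.063] global loadsave.cpp:1063 imwrite_ Unsupported depth image for selected encoder is fallbacked to CV_8U.
```

View pics/a3.png

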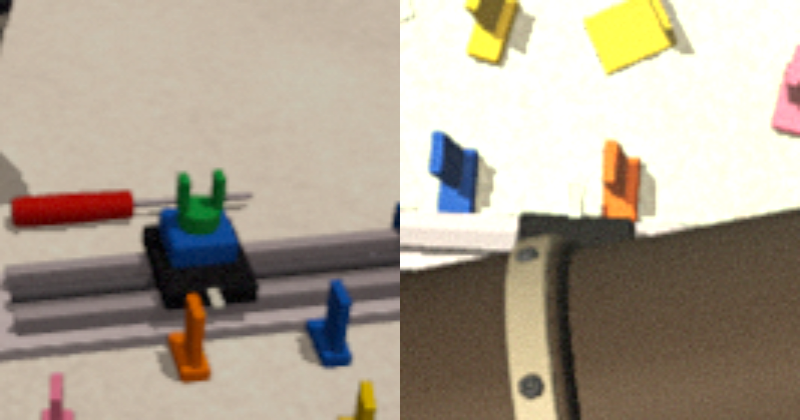

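The pointer is now at top px (209,186) and the orange flag top at (220,186), so half of the way is done. I'll shift the circle's centre by 3 mm to relieve the radial push.

Call:
{"name": "drive_tool", "arguments": {
  "increments": [
    [[-1,-0.025,-0.11,0,0],[-1,-0.072,-0.213,0,0],[-1,-0.128,-0.311,0,0],[-1,-0.204,-0.396,0,0],[-1,-0.296,-0.462,0,0]]
  ]
}}

```text
time_s: 7.28
tcp_pos: [0.5441, -0.1518, 0.1735]
eef_rot: [179.9, 0.3, 164.9]
contact_force: [1.9, 8.3, 9.3]
gripper_width: 0.0174
gripper_force: 25.0
```

Call:
{"name": "drive_tool", "arguments": {
  "increments": [
    [[-1,-0.103,-0.046,0,0],[-1,-0.214,-0.07,0,0],[-1,-0.327,-0.07,0,0],[-1,-0.438,-0.046,0,0],[-1,-0.542,0,0,0]]
  ]
}}

```text
time_s: 7.9
tcp_pos: [0.6045, -0.1712, 0.1734]
eef_rot: [-179.8, 0.1, 164.9]
contact_force: [-3.7, -6.0, 10.1]
gripper_width: 0.0175
gripper_force: 25.0
```

```bash
python3 - <<'E'
from st import *
st();print(grip(284.8,90))
a=capture("scene");b=capture("top")
cv2.imwrite("pics/s4.png",a[:,:,::-1]);cv2.imwrite("pics/t4.png",b[:,:,::-1])
o=np.zeros((420,800,3),np.uint8);o[:,:400]=cv2.resize(a[200:270,300:367],(400,420));o[:,400:]=cv2.resize(b[150:220,185:252],(400,420))
cv2.imwrite("pics/a4.png",np.clip(o[:,:,::-1]*1.4,0,255).astype(np.uint8))
E
```

```text
7.9 [ 0.6045 -0.1712  0.1734] [-1.7982e+02  7.0000e-02  1.6486e+02] [-3.7 -6.  10.1] [-2.05  1.87  0.05] 0.017472851788651593 25.02531498670578 [   2.   19.  -11.    0.  -60. -107.]
[ 0.60060397 -0.16964352  0.175     ]
```

View pics/a4.png

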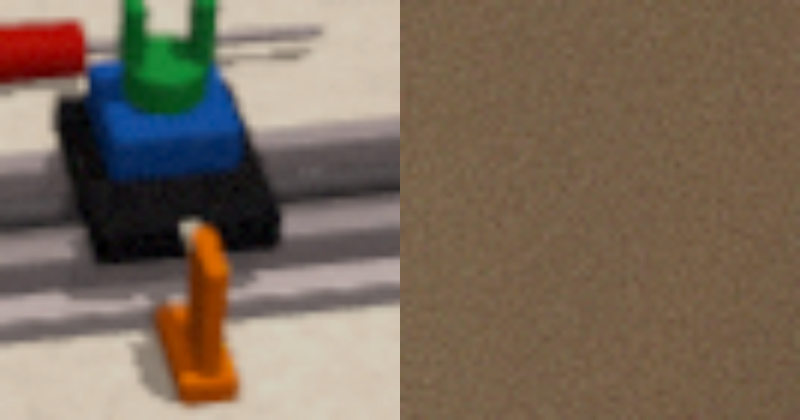

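The scene view shows the pointer tip at (332,239), partly behind the orange flag, so they're nearly in line. The arm hides the top view, so I'll release the handle and retreat for an accurate look.

Call:
{"name": "drive_tool", "arguments": {
  "increments": [
    [[-0.2,0,0,0,0],[-0.2,0,0,0,0],[-0.2,0,0,0,0]]
  ]
}}

```text
time_s: 8.38
tcp_pos: [0.604, -0.169, 0.171]
eef_rot: [180.0, -0.0, 164.8]
contact_force: [0.4, 0.3, -0.2]
gripper_width: 0.0346
gripper_force: 0.0
```

Call:
{"name": "drive_tool", "arguments": {
  "increments": [
    [[0,0,0,-0.3,0],[0,0,0,-0.7,0],[0,0,-0.4,-0.8,0],[0,0,-0.8,-0.8,0]]
  ]
}}

```text
time_s: 8.88
tcp_pos: [0.5795, -0.2622, 0.2691]
eef_rot: [180.0, 0.2, 165.0]
contact_force: [0.6, -0.7, -0.7]
gripper_width: 0.0436
gripper_force: 0.0
```

Call:
{"name": "drive_tool", "arguments": {
  "increments": [
    [[0,0,-0.45,0,0],[0,0,-0.9,0,0],[0,0,-0.9,0,0]]
  ]
}}

```text
time_s: 9.25
tcp_pos: [0.5492, -0.369, 0.2665]
eef_rot: [-180.0, -0.1, 164.6]
contact_force: [-0.9, 0.2, 0.4]
gripper_width: 0.0439
gripper_force: 0.0
```

```bash
python3 - <<'E'
from st import *
st()
bs=np.mean([capture("top") for _ in range(4)],0);a=np.mean([capture("scene") for _ in range(2)],0)
cv2.imwrite("pics/s5.png",a[:,:,::-1].astype(np.uint8));cv2.imwrite("pics/t5.png",bs[:,:,::-1].astype(np.uint8))
o=np.zeros((600,800,3),np.uint8)
o[:400,:400]=cv2.resize(bs[170:220,195:245],(400,400),interpolation=2)
o[:400,400:]=cv2.resize(bs[145:265,280:400],(400,400),interpolation=2)
o[400:,:400]=cv2.resize(a[225:265,300:380],(400,200),interpolation=2)
o[400:,400:]=cv2.resize(a[165:255,165:300],(400,200))
cv2.imwrite("pics/a5.png",np.clip(o[:,:,::-1]*1.5,0,255).astype(np.uint8))
E
```

```text
9.25 [ 0.5492 -0.369   0.2665] [-1.7998e+02 -7.0000e-02  1.6462e+02] [-0.9  0.2  0.4] [ 0.09 -0.05 -0.  ] 0.043853123608922046 0.0 [-17.  18.   1.   0. -73. -88.]
```

View pics/a5.png

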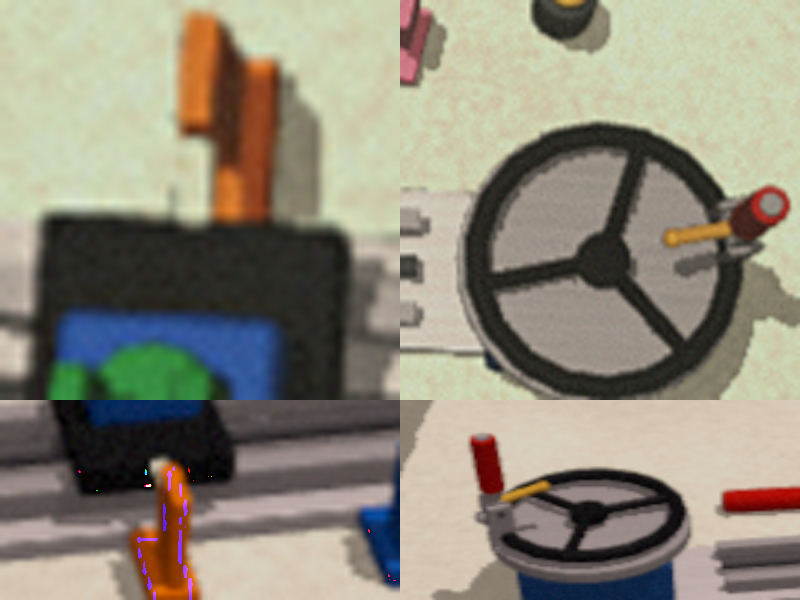

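```bash
python3 - <<'E'
from h import *
d=np.array([.0345,.9994])
im=cv2.imread("pics/t5.png").astype(float);i0=cv2.imread("pics/t0.png") if 0 else cv2.imread("pics/top0.png").astype(float)
np.set_printoptions(linewidth=220)
print("t5 S(white: B/G/R) rows 188-196 cols 212-230");S=im.max(2)-im.min(2)
print("B",im[188:197,212:230,0].mean(0).round());print("G",im[188:197,212:230,1].mean(0).round());print("R",im[188:197,212:230,2].mean(0).round())
print("t0 B",i0[188:195,184:202,0].mean(0).round());print("t0 R",i0[188:195,184:202,2].mean(0).round())
for r0 in(198,202,205):print("car",r0,im[r0,196:206].max(1),im[r0,234:246].max(1))
for r0 in(198,202,205):print("car0",r0,i0[r0,168:180].max(1),i0[r0,206:218].max(1))
hs=cv2.cvtColor(im.astype(np.uint8),cv2.COLOR_BGR2HSV)
for r0 in range(172,190,2):print(r0,"R-B",(im[r0,214:232,2]-im[r0,214:232,0]).round(), im[r0,214:232,2])
E
```

```text
t5 S(white: B/G/R) rows 188-196 cols 212-230
B [118. 118. 117. 115. 107. 112. 116. 117. 118.  69.  28.  25.  26.  24.  22.  21.  22.  55.]
G [140. 140. 138. 138. 128. 134. 139. 142. 140.  90.  60.  61.  59.  50.  45.  44.  37.  68.]
R [134. 136. 136. 135. 125. 132. 137. 140. 137. 101. 103. 110. 107. 100.  97.  95.  72.  78.]
t0 B [106. 106. 110. 108. 107.  99. 101. 100. 102. 101.  76.  98. 105. 106. 109. 107. 106. 110.]
t0 R [122. 121. 122. 122. 121. 114. 118. 120. 123. 120.  89. 112. 122. 122. 124. 120. 121. 123.]
car 198 [136. 139. 138. 110.  52.  25.  19.  27.  25.  24.] [ 63.  65.  67.  97. 131. 143. 143. 146. 138. 142. 144. 143.]
car 202 [130. 132. 135.  88.  35.  26.  29.  28.  27.  26.] [ 29.  29.  26.  22.  33.  90. 101.  98. 102. 127. 134. 132.]
car 205 [116. 117. 117.  70.  32.  26.  28.  30.  27.  27.] [ 27.  29.  27.  22.  35.  58.  65.  67.  92. 102.  99. 117.]
car0 198 [126. 119. 124. 127.  88.  43.  18.  18.  18.  15.  25.  16.] [ 26.  19.  21.  20.  21.  57.  98. 119. 124. 118. 109. 114.]
car0 202 [102. 106. 105. 107.  56.  21.  18.  24.  21.  17.  26.  22.] [20. 18. 
[... 1147 characters left out ...]
5. 109. 108.  64.  33.  31.  31.  52.  72.  75.  74.  41.  17.  16.] [136. 137. 137. 136. 134. 139. 137.  85.  53.  51.  50.  74.  94.  98.  94.  65.  79.  87.]
184 R-B [ 17.  13.  15.  73. 108. 109. 110.  60.  30.  30.  34.  55.  72.  76.  70.  41.  17.  17.] [137. 136. 122. 130. 135. 141. 139.  86.  49.  52.  50.  79.  95. 100.  91.  66.  80.  85.]
186 R-B [13. 14. 16. 42. 48. 40. 45. 39. 32. 32. 31. 62. 73. 75. 67. 41. 19. 17.] [136. 139. 140. 111.  74.  63.  69.  57.  55.  50.  52.  83.  98.  98.  87.  72.  89.  88.]
188 R-B [17. 17. 20. 20. 20. 21. 19. 23. 33. 36. 35. 64. 77. 74. 60. 31. 17. 20.] [137. 138. 139. 137. 136. 140. 128.  93.  63.  50.  53.  89.  98.  98.  82.  75.  86.  91.]
```

```bash
python3 - <<'E'
from h import *
d=np.array([.0345,.9994])
o=ray("top",(218.9,185),.062);p=ray("top",(218.4,187),.05);p0=ray("top",(191.4,187),.05)
print(o,p,(p-o)@d,(p0-p)@d)
for e in(0,.0025,-.0025):
    q=o+d*e
    for sx in(-.004,.004): print("ptr e",e,[proj("scene",[*(q+d*sx+np.array([b,0])),.05]).round(1).tolist() for b in (-.012,0)])
print("flag top",[proj("scene",[o[0]+b,o[1]+s+.0345*b*0,.062]).round(1).tolist() for b in(0,.026) for s in(-.004,.004)])
a=cv2.imread("pics/s5.png").astype(int);np.set_printoptions(linewidth=200)
for rr in range(234,246): print(rr,a[rr,326:342,0],a[rr,326:342,2])
E
```

```text
[0.65413117 0.10866033] [0.65274974 0.11126253] 0.0025529774308039052 0.049106878570229176
ptr e 0 [[329.6, 238.8], [331.1, 242.4]]
ptr e 0 [[333.3, 238.4], [334.8, 242.0]]
ptr e 0.0025 [[330.8, 238.7], [332.3, 242.2]]
ptr e 0.0025 [[334.4, 238.3], [335.9, 241.9]]
ptr e -0.0025 [[328.5, 238.9], [330.0, 242.5]]
ptr e -0.0025 [[332.1, 238.5], [333.6, 242.1]]
flag top [[331.4, 238.1], [335.1, 237.6], [334.8, 246.1], [338.5, 245.6]]
234 [12  7 17 12 14 14 11 15 14 10 15 15 11 14 11 15] [10  8 16 12 12 12 12 14 15 12 16 13 13 15 14 15]
235 [12 14 16 13 13 14 13 13 12 12 13 15 18 13 14 12] [14 14 15 15 14 11 14 15 13 11 13 14 17 15 15 13]
236 [13 10 15 12 26 39 51 36 17 15 11 11 13 17 14  6] [14 14 15 12 30 45 59 42 16 15 11 13 14 14 16  8]
237 [ 12  17  11  16  83 102  89  57  11   4  10  10   8   9   8   4] [ 13  16  12  15  98 120 122 100  73  47   6  13   7   6   7   2]
238 [ 12   8  10  13  90 103  69  24   0   2   6   7   9   7   7   2] [ 14  11   9  14 108 125 134 139 134 106  46   4   8   4   5   6]
239 [ 5  6  4  3 64 73 38  0  0  0  0  4  6 10  4  4] [  6   5   4  10  78 101 132 147 147 140  93   7   6   5   6   3]
240 [ 5  5  5  5 28 52 38  0  0  0  0  0  7  6  5  4] [  4   4   4   5  34  87 108 133 147 147 110  36   5   9   8   0]
241 [ 8  7  7  3 10 45 36  0  0  0  0  5  8 10  9 15] [  4   7   8   3  14  82  85 124 147 146 115  51   7  10  11  16]
242 [ 6  8  6  1  9 24 18  0  0  0  0 24 41 42 42 41] [  8   8   4   0  10  61  73 118 143 147 140  97  45  47  48  47]
243 [32 37 41 40 41 28  2  0  0  0  0 17 43 46 48 46] [ 38  42  46  45  47  59  66  87 131 146 146 117  71  53  53  53]
244 [45 46 49 47 49 29  9  5  0  0  0  8 38 47 48 49] [ 51  52  54  52  54  60  68  72 124 146 145 132  89  54  55  55]
245 [48 48 47 48 46 30  3  1  0  0  0  0 43 56 57 58] [ 54  53  54  54  53  60  67  69 102 137 140 128  95  64  65  64]
```

```bash
python3 - <<'E'
from h import *
a=cv2.imread("pics/scene0.png").astype(int);np.set_printoptions(linewidth=200)
for rr in range(231,245): print(rr,a[rr,346:364,0],a[rr,346:364,2])
d=np.array([.0345,.9994])
for y in(.1565,.159,.1615):
    for z in (.05,): print(y,[proj("scene",[.653+b,y+s,z]).round(1).tolist() for b in(-.012,0) for s in(-.004,.004)])
E
```

```text
231 [13 14  6 12 16 13 14 16 17 10 17 19 11 15 10 18 14 10] [19 13  8 13 13 13  9 15 14  6 20 17 10 18 12 17 12 12]
232 [ 9  8 13  8 15 13 14  9  8 12 10 18 14 13  6 16  9 11] [ 9 12 14  5 18 14 12 11 11 12 12 16  8 12  6 17  6 13]
233 [13  5  8 15 20 11 10 16  7 17 12 13  9  9  9 12 16 17] [12  3  9 16 19 15  8 12  7 11 16 15 14  8  6 13 19 17]
234 [12 11  8  9 10 19 43 55 55 60 42 17 11 13 17 10 12 12] [12  7  7 16 11 12 51 65 65 68 47 18 14 11 15  7 10 11]
235 [ 11  11  10  13  15  17  66  91  98 100  69  13   4  10  12  10   9  13] [ 11  13   8   6  13  14  78 111 117 119  83   6   0   7  11   9  10   5]
236 [ 11  10  10   8   5   3  44  97 110 107  78  25  11  14  15   9   3   6] [ 11   8   8  11   3   3  54 113 129 128  94  29  13  15  13  14   6   6]
237 [  3   9  12   3   2   5  23  90 109 106  83  36   4   8   8   5   6   0] [  2   5  10   0   7   5  27 108 128 127  99  42   4   8   5   9   4   5]
238 [ 11   5   8   9   6  11   2  61  96 107 104  68  17   4   5   2   0   7] [  7   7  12   7   3  10   7  74 115 127 122  81  20   5   6   3   1   2]
239 [  7   0   5  10   1  12
[... 236 characters left out ...]
  47  46  47  49  50]
241 [27 38 39 41 41 41 42 40 51 56 55 52 48 48 47 47 47 45] [33 42 46 46 47 48 45 46 59 66 64 61 52 54 52 53 53 52]
242 [44 47 45 47 46 45 46 46 47 48 48 45 43 46 46 47 49 48] [50 51 52 54 54 53 53 52 55 55 56 51 50 51 50 54 54 53]
243 [47 45 46 47 48 48 47 48 47 45 50 52 54 56 53 58 59 63] [50 52 54 53 54 54 53 54 52 52 56 58 59 63 61 64 68 69]
244 [48 50 52 57 55 57 60 61 62 63 66 65 63 66 65 66 69 68] [55 57 60 64 62 66 67 70 71 72 73 73 71 75 74 74 78 78]
0.1565 [[351.0, 235.8], [354.5, 235.3], [352.6, 239.3], [356.2, 238.8]]
0.159 [[352.1, 235.6], [355.6, 235.2], [353.8, 239.2], [357.4, 238.7]]
0.1615 [[353.2, 235.5], [356.8, 235.0], [354.9, 239.0], [358.5, 238.6]]
```

```bash
python3 - <<'E'
from st import *
s=st();p=s["tcp_pos"];y=s["eef_rot"][2]
tool(p,y,[p+(np.array([.6045,-.171,p[2]])-p)/2,[.6045,-.171,p[2]]],[139,113.5])
E
```

```text
9.55 [ 0.5512 -0.3649  0.2673] [1.7999e+02 1.0000e-02 1.6493e+02] [-0.2  0.3  0.2] [-0.07 -0.04  0.01] 0.043860627200306104 0.0 [-17.  18.   1.  -0. -73. -88.]
[np.float64(-0.004), np.float64(0.838), np.float64(-0.0), np.float64(0.072)]
[np.float64(-0.009), np.float64(1.675), np.float64(-0.0), np.float64(0.143)]
```

Call:
{"name": "drive_tool", "arguments": {
  "increments": [
    [[0,0,0.42,0,0],[0,-0.004,0.84,0,0]]
  ]
}}

```text
time_s: 9.8
tcp_pos: [0.5779, -0.267, 0.2673]
eef_rot: [180.0, 0.0, 164.8]
contact_force: [1.0, 1.0, 0.1]
gripper_width: 0.0437
gripper_force: 0.0
```

Call:
{"name": "drive_tool", "arguments": {
  "increments": [
    [[0,0,0.25,0,0.028],[0,0,0.5,0,0.056],[0,-0.003,0.7,0,0.085],[0,-0.005,0.835,0,0.114],[0,-0.005,0.835,0,0.143]]
  ]
}}

```text
time_s: 10.42
tcp_pos: [0.6049, -0.1698, 0.2675]
eef_rot: [180.0, 0.0, 113.2]
contact_force: [0.9, -0.8, -0.0]
gripper_width: 0.0437
gripper_force: 0.0
```

```bash
python3 - <<'E'
from st import *
s=st();p=s["tcp_pos"];y=s["eef_rot"][2]
tool(p,y,[[.6045,-.171,p[2]],[.6045,-.171,.171]],[113.5]*2)
E
```

```text
10.425 [ 0.6049 -0.1698  0.2675] [179.97   0.   113.21] [ 0.9 -0.8 -0. ] [-0.15  0.05  0.  ] 0.04373043955107957 0.0 [   2.   15.   -3.   -0.  -72. -159.]
[np.float64(-0.008), np.float64(-0.007), np.float64(-0.0), np.float64(-0.001)]
[np.float64(-0.008), np.float64(-0.007), np.float64(0.804), np.float64(-0.001)]
```

Call:
{"name": "drive_tool", "arguments": {
  "increments": [
    [[0,-0.008,-0.007,0.3,0],[0,-0.008,-0.007,0.6,0],[0,-0.008,-0.007,0.8,0],[0,-0.008,-0.007,0.8,0]]
  ]
}}

```text
time_s: 10.92
tcp_pos: [0.6029, -0.1724, 0.1695]
eef_rot: [-179.8, -0.1, 113.4]
contact_force: [-0.0, -0.6, 1.1]
gripper_width: 0.0438
gripper_force: 0.0
```

Call:
{"name": "drive_tool", "arguments": {
  "increments": [
    [[-1,0,0,0,0],[-1,0,0,0,0],[-1,0,0,0,0],[-1,0,0,0,0],[-1,0,0,0,0]]
  ],
  "squeeze": 12
}}

```text
time_s: 11.55
tcp_pos: [0.6036, -0.1739, 0.1723]
eef_rot: [-180.0, 0.0, 113.4]
contact_force: [-4.3, -2.0, 6.1]
gripper_width: 0.0178
gripper_force: 12.0
```

```bash
python3 - <<'E'
from st import *
s=st();p=s["tcp_pos"][:2];C=np.array([.588,-.107]);v=p-C;print(np.linalg.norm(v),np.degrees(np.arctan2(v[1],v[0])))
for t in(3,6,9):
    c,q=np.cos(np.radians(t)),np.sin(np.radians(t));n=C+np.array([[c,-q],[q,c]])@v
    tool(np.array([*p,0]),s["eef_rot"][2],[[*n,0]])
E
```

```text
11.55 [ 0.6036 -0.1739  0.1723] [-1.7999e+02  4.0000e-02  1.1336e+02] [-4.3 -2.   6.1] [-0.53  1.62  0.03] 0.017806604233692583 12.006528675556183 [   2.   19.  -11.    0.  -60. -158.]
0.06872294673289388 -76.86868910182397
[np.float64(-0.005), np.float64(0.03), np.float64(-0.0), 0]
[np.float64(-0.008), np.float64(0.059), np.float64(-0.0), 0]
[np.float64(-0.009), np.float64(0.089), np.float64(-0.0), 0]
```

Call:
{"name": "drive_tool", "arguments": {
  "increments": [
    [[-1,-0.003,0.03,0,0],[-1,-0.006,0.06,0,0],[-1,-0.006,0.092,0,0],[-1,-0.006,0.092,0,0]]
  ],
  "squeeze": 20
}}

```text
time_s: 12.05
tcp_pos: [0.6145, -0.1701, 0.1723]
eef_rot: [180.0, 0.0, 113.4]
contact_force: [-2.9, -0.9, 5.6]
gripper_width: 0.0175
gripper_force: 20.0
```

Call:
{"name": "drive_tool", "arguments": {
  "increments": [
    [[0,0,0,0,0],[0,0,0,0,0],[0,0,0,0,0],[0,0,0,0,0]]
  ]
}}

```text
time_s: 12.55
tcp_pos: [0.6144, -0.1696, 0.171]
eef_rot: [-180.0, -0.0, 113.4]
contact_force: [-0.1, -0.5, 1.2]
gripper_width: 0.0429
gripper_force: 0.0
```

Call:
{"name": "drive_tool", "arguments": {
  "increments": [
    [[0,0,0,-0.35,0],[0,0,0,-0.7,0],[0,0.3,0,-0.8,0],[0,0.8,0,-0.8,0]]
  ]
}}

```text
time_s: 13.05
tcp_pos: [0.5768, -0.0815, 0.2681]
eef_rot: [179.9, 0.0, 113.2]
contact_force: [-0.2, 1.1, 0.6]
gripper_width: 0.0436
gripper_force: 0.0
```

Call:
{"name": "drive_tool", "arguments": {
  "increments": [
    [[0,-0.4,-0.5,0,0],[0,-0.4,-0.95,0,0],[0,-0.4,-0.95,0,0]]
  ]
}}

```text
time_s: 13.42
tcp_pos: [0.488, -0.1717, 0.2678]
eef_rot: [180.0, 0.0, 113.3]
contact_force: [0.4, -0.1, 1.3]
gripper_width: 0.0439
gripper_force: 0.0
```

```bash
python3 - <<'E'
from st import *
b=np.mean([capture("top") for _ in range(4)],0);a=np.mean([capture("scene") for _ in range(4)],0)
cv2.imwrite("pics/s6.png",a[:,:,::-1].astype(np.uint8));cv2.imwrite("pics/t6.png",b[:,:,::-1].astype(np.uint8))
np.set_printoptions(linewidth=220,suppress=True)
for n,i,r0 in(("t5",cv2.imread("pics/t5.png")[:,:,::-1].astype(float),0),("t6",b,0)):
  for rr in (201,203,205):print(n,rr,i[rr,196:206].max(1).round(),i[rr,235:248].max(1).round())
print("R",b[188:197,212:230,0].mean(0).round())
for rr in range(235,243):print(rr,a[rr,326:340,2].round(),a[rr,326:340,0].round())
for nm,i,x0 in(("t",b[170:220,195:245],0),("s",a[220:270,300:350],400)):
  if x0==0:o=np.zeros((400,800,3),np.uint8)
  o[:,x0:x0+400]=cv2.resize(i,(400,400))
cv2.imwrite("pics/a6.png",np.clip(o[:,:,::-1]*1.4,0,255).astype(np.uint8))
E
```

```text
t5 201 [135. 139. 144. 100.  42.  26.  27.  27.  25.  26.] [ 31.  29.  19.  44. 119. 134. 135. 133. 135. 131. 132. 129. 133.]
t5 203 [119. 121. 123.  76.  29.  24.  26.  26.  25.  27.] [ 29.  26.  20.  34.  71.  73.  74.  74. 120. 136. 138. 137. 137.]
t5 205 [116. 117. 117.  70.  32.  26.  28.  30.  27.  27.] [ 29.  27.  22.  35.  58.  65.  67.  92. 102.  99. 117. 126. 128.]
t6 201 [198. 197. 200. 201. 167.  81.  38.  33.  40.  42.] [ 42.  44.  38.  30.  60. 175. 197. 194. 192. 194. 191. 191. 191.]
t6 203 [177. 176. 182. 182. 122.  56.  35.  36.  39.  42.] [ 41.  44.  43.  30.  38.  98. 114. 112. 140. 177. 185. 186. 184.]
t6 205 [156. 158. 160. 163.  99.  46.  36.  42.  42.  38.] [ 42.  45.  41.  40.  43.  71.  82.  80.  95. 104. 105. 122. 126.]
R [194. 194. 197. 197. 185. 188. 192. 199. 199. 200. 155. 155. 157. 166. 154. 143. 109. 119.]
235 [14. 12. 15. 11. 11. 12. 14. 13. 11. 12. 12. 10. 12. 12.] [12. 15. 14. 12.  9. 13. 14. 14. 12. 11. 14. 10. 15. 11.]
236 [16. 15. 15. 14. 28. 41. 30. 13.  9. 13. 16. 13. 13. 12.] [16. 15. 16. 15. 32. 48. 35. 13. 10. 15. 16. 14. 13. 12.]
237 [ 13.  14.  18.  82. 100.  99.  70.  14.   6.   8.  11.  10.  11.  10.] [ 14.  14.  19.  98. 118. 118.  93.  56.  66.  48.  10.  10.  11.   8.]
238 [  9.   8.  12.  90. 110. 100.  61.   0.   0.   0.   6.   6.   7.   6.] [ 11.   6.  14. 108. 131. 122. 126. 132. 134. 106.  46.   6.   4.   5.]
239 [ 10.  10.   6.  62. 100.  88.  40.   0.   0.   0.   0.   8.   8.   6.] [ 10.  10.   6.  75. 119. 116. 132. 146. 146. 140.  94.   8.   7.   6.]
240 [ 6.  7.  9. 29. 93. 88. 35.  0.  0.  0.  0.  6.  4.  4.] [  7.   7.   7.  35. 110. 116. 106. 134. 146. 146. 110.  38.   4.   4.]
241 [ 6.  6.  3.  9. 88. 86. 36.  0.  0.  0.  0.  5.  9.  6.] [  4.   6.   1.  10. 105. 116.  85. 124. 146. 146. 116.  51.   4.   5.]
242 [ 8.  6.  5.  5. 60. 54. 18.  0.  0.  0.  0. 27. 42. 42.] [  6.   3.   6.   6.  72.  86.  74. 118. 144. 146. 139.  98.  47.  46.]
```

View pics/a6.png

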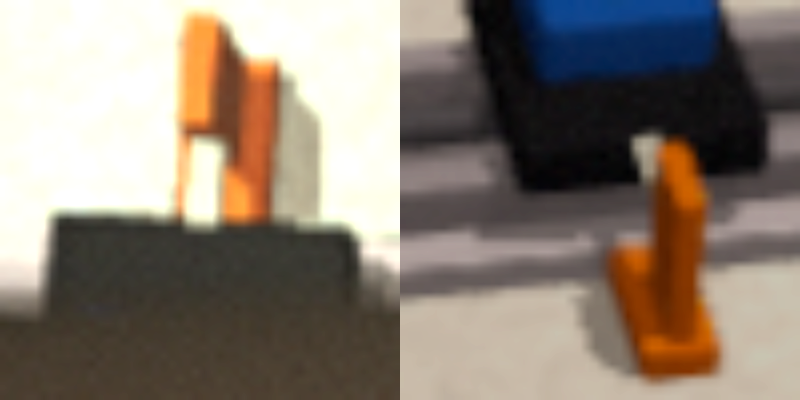

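The top view shows the pointer centred under the orange flag's tip, at about 220.1 against 219.4 px. That puts it within about 0.5 mm in the top view and 1 mm in the scene view. Next I'll regrip and fold.

```bash
python3 - <<'E'
from st import *
s=st();p=s["tcp_pos"];y=s["eef_rot"][2];g=np.array([.6142,-.1698,p[2]])
tool(p,y,[g,[*g[:2],.171]],[112.8]*2)
rho=.051;X=np.array([np.cos(np.radians(112.8)),np.sin(np.radians(112.8)),0])
f=lambda a:rho*(np.cos(np.radians(a))*X+np.array([0,0,np.sin(np.radians(a))]))
for L in((90,80,70,60,50,40),(40,30,20,12,6,6)):
    tool(f(L[0]),112.8,[f(a) for a in L[1:]]);print()
E
```

```text
13.825 [ 0.4912 -0.1706  0.2668] [-1.7996e+02 -1.0000e-02  1.1339e+02] [-0.4  0.6 -0.7] [-0.11 -0.06 -0.01] 0.04369572900817973 0.0 [   2.    5.  -16.   -0.  -69. -159.]
[np.float64(-0.401), np.float64(0.943), np.float64(-0.0), np.float64(0.002)]
[np.float64(-0.401), np.float64(0.943), np.float64(0.798), np.float64(0.002)]
[np.float64(0.074), np.float64(-0.0), np.float64(0.006), 0]
[np.float64(0.145), np.float64(0.0), np.float64(0.026), 0]
[np.float64(0.213), np.float64(0.0), np.float64(0.057), 0]
[np.float64(0.273), np.float64(-0.0), np.float64(0.099), 0]
[np.float64(0.326), np.float64(0.0), np.float64(0.152), 0]

[np.float64(0.042), np.float64(0.0), np.float64(0.061), 0]
[np.float64(0.074), np.float64(-0.0), np.float64(0.128), 0]
[np.float64(0.09), np.float64(0.0), np.float64(0.185), 0]
[np.float64(0.097), np.float64(0.0), np.float64(0.229), 0]
[np.float64(0.097), np.float64(0.0), np.float64(0.229), 0]
```

Call:
{"name": "drive_tool", "arguments": {
  "increments": [
    [[0,-0.2,0.47,0,0],[0,-0.4,0.943,0,0.002],[0,-0.4,0.943,0,0.002]]
  ]
}}

```text
time_s: 14.2
tcp_pos: [0.6168, -0.1695, 0.2636]
eef_rot: [-179.8, -0.1, 112.7]
contact_force: [-1.7, 0.4, -0.8]
gripper_width: 0.0437
gripper_force: 0.0
```

Call:
{"name": "drive_tool", "arguments": {
  "increments": [
    [[0,0,0,0.3,0],[0,0,0,0.6,0],[0,0,0,0.795,0],[0,0,0,0.795,0]]
  ]
}}

```text
time_s: 14.7
tcp_pos: [0.6122, -0.1698, 0.1698]
eef_rot: [-179.8, -0.1, 112.7]
contact_force: [-0.0, -1.2, 0.7]
gripper_width: 0.0437
gripper_force: 0.0
```

Call:
{"name": "drive_tool", "arguments": {
  "increments": [
    [[-1,0,0,0,0],[-1,0,0,0,0],[-1,0,0,0,0],[-1,0,0,0,0],[-1,0,0,0,0]]
  ],
  "squeeze": 12
}}

```text
time_s: 15.32
tcp_pos: [0.6141, -0.1701, 0.1727]
eef_rot: [179.9, 0.0, 112.7]
contact_force: [0.7, 0.8, 5.0]
gripper_width: 0.0177
gripper_force: 12.0
```

```bash
python3 -c "
from st import *
st()"
```

```text
15.325 [ 0.6141 -0.1701  0.1727] [1.7992e+02 5.0000e-02 1.1266e+02] [0.7 0.8 5. ] [ 0.3   0.03 -0.01] 0.01772643673721881 12.000386863946915 [   2.   20.  -10.    0.  -61. -159.]
```

Centred, with hardly any side force. Folding now.

Call:
{"name": "drive_tool", "arguments": {
  "increments": [
    [[-1,0.074,0,0.006,0],[-1,0.145,0,0.026,0],[-1,0.213,0,0.057,0],[-1,0.273,0,0.099,0],[-1,0.326,0,0.152,0]]
  ]
}}

```text
time_s: 15.95
tcp_pos: [0.5988, -0.1342, 0.155]
eef_rot: [179.9, 0.1, 112.7]
contact_force: [-3.0, 0.6, 8.8]
gripper_width: 0.0177
gripper_force: 12.0
```

Call:
{"name": "drive_tool", "arguments": {
  "increments": [
    [[-1,0.042,0,0.061,0],[-1,0.074,0,0.128,0],[-1,0.09,0,0.185,0],[-1,0.097,0,0.229,0],[-1,0.097,0,0.229,0]]
  ]
}}

```text
time_s: 16.58
tcp_pos: [0.5927, -0.1218, 0.1249]
eef_rot: [-179.9, -0.1, 112.6]
contact_force: [-3.0, 6.9, 2.2]
gripper_width: 0.0172
gripper_force: 12.0
```

```bash
python3 -c "
from st import *
st()"
```

```text
16.575 [ 0.5927 -0.1218  0.1249] [-1.7989e+02 -1.4000e-01  1.1265e+02] [-3.   6.9  2.2] [2.24 0.92 0.13] 0.017193414089691415 12.009278386831284 [   7.   20.  -17.   -0.  -54. -164.]
```

Call:
{"name": "drive_tool", "arguments": {
  "increments": [
    [[0.2,0,0,0,0],[0.2,0,0,0,0],[0.2,0,0,0,0],[0.2,0,0,0,0],[0.2,0,0,0,0]]
  ]
}}

```text
time_s: 17.2
tcp_pos: [0.5941, -0.1233, 0.1261]
eef_rot: [180.0, 0.0, 112.6]
contact_force: [-0.2, 0.6, 0.3]
gripper_width: 0.0521
gripper_force: 0.0
```

Call:
{"name": "drive_tool", "arguments": {
  "increments": [
    [[0.2,0,0,-0.3,0],[0.2,0,0,-0.7,0],[0.2,0,0,-1,0],[0.2,-0.45,-0.2,-1,0],[0.2,-0.9,-0.38,-1,0]]
  ]
}}

```text
time_s: 17.82
tcp_pos: [0.5939, -0.2411, 0.2472]
eef_rot: [179.9, 0.0, 112.8]
contact_force: [0.3, 0.5, -0.6]
gripper_width: 0.0524
gripper_force: 0.0
```

Call:
{"name": "drive_tool", "arguments": {
  "increments": [
    [[0.2,-0.45,-0.2,0,0],[0.2,-0.95,-0.4,0,0],[0.2,-0.95,-0.4,0,0]]
  ]
}}

```text
time_s: 18.2
tcp_pos: [0.5921, -0.3682, 0.2449]
eef_rot: [-179.9, -0.0, 112.4]
contact_force: [-0.0, 0.0, -0.9]
gripper_width: 0.0524
gripper_force: 0.0
```

```bash
python3 - <<'E'
from st import *
st()
b=np.mean([capture("top") for _ in range(4)],0);a=np.mean([capture("scene") for _ in range(4)],0)
cv2.imwrite("pics/s7.png",a[:,:,::-1].astype(np.uint8));cv2.imwrite("pics/t7.png",b[:,:,::-1].astype(np.uint8))
o=np.zeros((600,800,3),np.uint8)
o[:400,:400]=cv2.resize(b[170:220,195:245],(400,400))
o[:400,400:]=cv2.resize(b[155:275,280:400],(400,400))
o[400:,:400]=cv2.resize(a[225:265,300:380],(400,200))
o[400:,400:]=cv2.resize(a[180:270,165:300],(400,200))
cv2.imwrite("pics/a7.png",np.clip(o[:,:,::-1]*1.3,0,255).astype(np.uint8))
E
```

```text
18.2 [ 0.5921 -0.3682  0.2449] [-1.7992e+02 -3.0000e-02  1.1238e+02] [-0.   0.  -0.9] [ 0.01 -0.04  0.01] 0.05243593660890808 0.0 [ -16.   22.    4.    0.  -72. -142.]
```

View pics/a7.png

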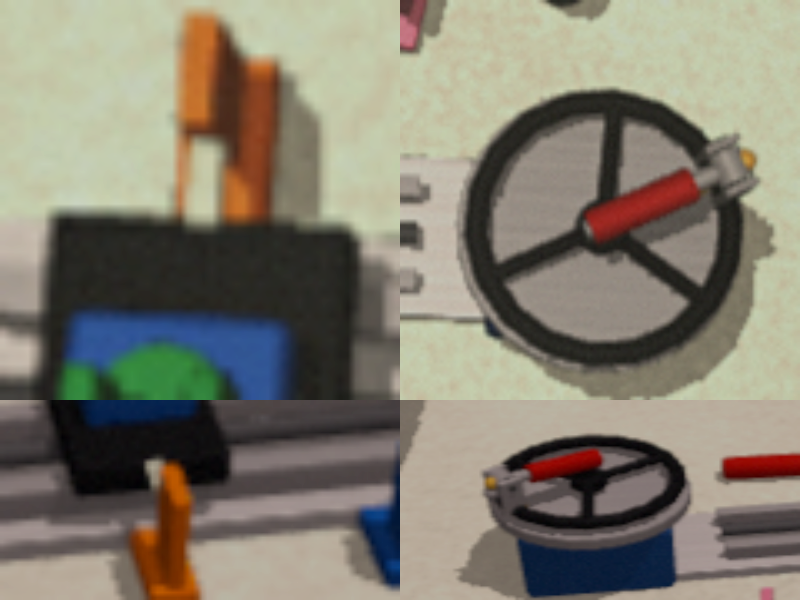

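```bash
python3 - <<'E'
from h import *
def redends(n,im,box):
    hs=cv2.cvtColor(im,cv2.COLOR_BGR2HSV).astype(int);m=((hs[:,:,0]<6)|(hs[:,:,0]>172))&(hs[:,:,1]>150)&(hs[:,:,2]>60)
    k=np.zeros(m.shape,bool);x0,x1,y0,y1=box;k[y0:y1,x0:x1]=1
    q=max(blobs(m&k,8),key=lambda b:b[1][4]);return q[0]
for t,s in(("top0","scene0"),("t7","s7")):
    a=redends("top",cv2.imread(f"pics/{t}.png"),(300,390,160,270));b=redends("scene",cv2.imread(f"pics/{s}.png"),(190,270,185,260))
    P=lambda n:(lambda K,R,T:K@np.c_[R,T])(*cam(n))
    X=cv2.triangulatePoints(P("top"),P("scene"),np.array(a,float),np.array(b,float)).ravel();print(t,a,b,(X[:3]/X[3]).round(4))
E
```

```text
top0 [345.1, 209.7] [226.0, 209.2] [ 0.6027 -0.109   0.1313]
t7 [352.3, 216.2] [219.9, 208.5] [ 0.5926 -0.1212  0.1276]
```

The grip sits at the same height as when it was folded at the start, so the handle is fully down. The pointer is still in line.

```bash
python3 -c "
from plant import job
print(job.close_job())"
```

```text
the job is handed in; nothing more can be done
None
```

I lifted the handle upright, wound the carriage until its pointer lined up with the orange flag (within about 1 mm by the cameras), folded the handle fully down again and let go; the job is handed in, but no verdict came back.

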